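# Re-arm the food recycler and seal it with its inner lid

### The arm

A 7-joint arm with a two-finger parallel gripper is mounted at the origin on the work surface. World frame = base frame: x ahead of the robot, y to its left, z up, the work surface at z = 0. Lengths are in mm, angles in rad, forces in N, time in s.
With the tool pointing down it reaches from about 425 to 875 mm from the base axis. Payload 8.4 kg.
Tool frame: the origin (TCP) lies midway between the tips of the shut fingers; the grasp point (between the pads) lies 19 mm behind it; z points along the fingers, x is the direction in which the jaws open and shut, and the axes are right-handed (so a half turn about z gives the same grasp; the last joint's range is limited). The gripper opens to 85 mm and grips with 20 to 120 N. Pads are 22 mm wide; open, the fingers measure 114 mm over their backs; the gripper's body (76 mm by 85 mm) begins 54 mm behind the grasp point. The pads swing forward as they close: fully open they stand 13 mm farther back than shut.
Start: joints at [-1.241, 0.333, 0.04, 1.465, -0.013, 1.343, -0.059], TCP at [270.254, 591.123, 231.308] pointing down, gripper open.
Joint ranges: [-2.58, 2.58], [-0.38, 2.09], [-1.3, 1.39], [0.25, 2.4], [-1.5, 4.64], [0.08, 2.09], [-2.65, 2.65]. Speed limits (rad/s): [2.22, 2.22, 2.79, 2.79, 3.14, 3.14, 3.14].

### API

Orientations are given as [roll, pitch, yaw] about the fixed x, y, z axes, in that order (R = Rz(yaw) Ry(pitch) Rx(roll)).
In Python, from rig import robot gives the robot as it stands. The module is installed in compiled form; this text tells all that it offers.
- The arm moves only by the tool arm_command, never from a script. Its argument "targets" is a list of rows, each an object with "jaw": the gripper's target within -1 to 1 (fully open at 1, half-way at 0, shut at -1); "delta_pos": the shift along the tool's x, y, z in m, a list of three; "dr": the turn, a rotation vector about the tool's x, y, z in rad, a list of three. In form: [{"jaw": jaw, "delta_pos": [dx, dy, dz], "dr": [wx, wy, wz]}, ...]. A call has exactly 8 rows; each row is the pose to reach, as a shift and turn from the pose commanded when the call began, along the tool's axes at that moment; what a row does not reach only later rows make up. A row lasts 1/12 s, in which the tool goes at most 41.7 mm and 7.16 degrees, less where a joint would pass 70% of its speed; a pose out of reach is approached as far as the arm can. A call with a gripper value outside its range is refused whole. The fingers move at their own pace and stop on an object; the grip force is fixed at half the most. Time passes only in rows, so rows that repeat a pose let the fingers close, or fill a call up. It gives the time, the measured TCP pose, the force and the opening at its end, in the units of the state.
- robot.get_state(): the state, without advancing time (a new reading comes with each control period).
- robot.capture(name): name is "scene" or "side" or "wrist"; returns (picture, depth): 420x560x3 uint8, red, green, blue; 420x560 float32, mm along the optical axis (not along the pixel's ray), 0 where there is no reading.
- robot.get_calibration(name): a dict with "fov_y" (degrees; the focal length in pixels is half the picture's height over the tangent of half this angle, whatever the lens; pixels are square), "cx", "cy" (the principal point, pixels), "pose" (4x4, takes a point from camera to world coordinates); the wrist camera has in their place "mount" (4x4, takes a point from camera to tool coordinates, whose origin is the TCP and whose axes are the tool frame's). Camera axes: x right, y down, z forward; pixel columns grow to the right and rows downward; lengths in mm; the calibration is good to about 2 mm. A picture is of the moment at which its call begins: read the wrist's pose just before it. get_calibration takes no time and is no camera call.
- robot.hand_in(): hands the job in, once; it reports no verdict.
The state is a dict: "time_s": time; "joint_positions": joint angles; "qd": joint speeds; "effort": joint torques, N m; "ee_pos": TCP position; "tcp_rot": TCP orientation; "ft_force": force on the tool from outside, world axes, zero at the start; "wrist_torque": the same for the moment, N m; "opening": finger opening in mm.
Only numpy, scipy, OpenCV 4.12 (cv2) and the standard library are available. Lean on these libraries where they do the work, as an engineer would, in place of code of your own. Each camera call takes 0.05 s, during which the arm holds its last target.

### The job

Re-arm the food recycler's lid interlock: turn the black bar knob on its deck clockwise all the way to the stop, then let go so that it springs back. Then take the two nested steel lids from the stand together, by the inner lid's spindle, and lower them still nested onto the recycler's round mouth, without dropping them, until the inner lid sits flat on the rim. Finally take the outer cover by its collar and lift it alone straight up, leaving the inner lid seated and undisturbed, and finish while still holding the cover, level and still, over the mouth and about 10 cm above where it sat; leave everything else where it stands.

Things in the scene. Friction and masses are not known exactly. Their poses are not given: they have to be found in the camera images.
- recycler: Fixed white countertop food recycler, 200 (its x) x 290 (its y) x 105 high; origin at the centre of its underside on the table, z up. On its flat deck (z=105 mm) stand a round steel neck (centre at its x=0, y=-65 mm) and a black bar knob (axis at its x=0, y=+90 mm). It may be turned about vertical.
- recycler_mouth (a point): Centre of the open round mouth, in the plane of the neck's top rim (135 mm above the table). The neck is 30 mm tall, outer diameter 116, inner diameter 104. A correctly seated inner lid has its origin at this point.
- knob_grip (a point): On the vertical axis of the black bar knob, 36 mm above its foot (142 mm above the table): the middle of the gripping height. The bar is 46 long, 14 wide and stands from 12 to 46 mm above the foot (top 152 mm above the table), over a round disc of diameter 52 and 12 thick. Axes turn with the knob: x runs along the bar. At rest the bar lies along the recycler's x.
- knob (a joint): Angle of the bar knob, rad: 0 at rest, growing clockwise seen from above, hard stop at 1.0. A light spring (about 0.05 N m at rest, 0.17 N m at the stop) brings it back to 0 when let go.
- stand: Fixed grey round stand, foot diameter 140 and 6 thick, with a ring of outer diameter 116 whose rim is 34 mm above the table; the nested lids start on it. Origin at the centre of its underside.
- lid_inner: Inner lid, loose steel, 0.2-0.35 kg: flange disc, diameter 124, 5 thick; plug below it (diameter 94 tapering to 84, 14 deep); central upright round spindle, diameter 18, its top 73 mm above the origin and 30 mm above the cover's collar. Origin: on the axis, at the flange's underside (which rests on the rim); z up. Lifting by the spindle carries the cover too.
- lid_outer: Outer cover, loose steel, 0.1-0.19 kg: disc, diameter 140, 4 thick; 13 deep skirt below (inner diameter 134) around the inner flange; central collar tube, outer diameter 42, inner 30, from 4 to 38 mm above the origin, the spindle passing freely through. Origin: on the axis, at the disc's underside, 5 mm above the inner lid's origin when nested; z up. Up to 5 mm sideways play.
- pet_bottle: Bystander, leave alone: empty clear PET bottle, diameter 64, 210 tall (mm); origin at its underside.
- tray: Bystander, leave alone: white polystyrene tray, 190 x 130 x 25 (mm); origin at its underside.
- can: Bystander, leave alone: open steel can, diameter 68, 85 tall (mm); origin at its underside.
- jar: Bystander, leave alone: green glass jar, diameter 68, 100 tall (mm); origin at its underside.
- sponge: Bystander, leave alone: sponge block, 60 x 90 x 28 (mm); origin at its underside.
- dish_brush: Bystander, leave alone: dish brush lying flat, about 200 long (mm); origin at its underside, handle to its -x.

How it is judged:
By the outcome, as a careful person would: the job done as asked, in the order asked, and still so for the second after the job is handed in, while the arm keeps its last pose, push and grip.
It also fails if it takes over 72 s, if anything falls off the work surface, if the arm or the gripper's body presses on something with over 40 N, if the wrist force passes 120 N, or if a joint passes its speed limit or range.

## Working session

There is one attempt and no reset: what is moved stays moved. The work goes in short steps, Python scripts to look and compute and a tool call to move; the robot and the scene stay as the last step left them, time stands still between calls to the robot, and variables do not carry over. Pictures are saved under pics/ and viewed, and the job is handed in when it is done.

Besides the shell and the picture viewer there is one more tool, called after "Emit:" by a JSON object that holds its "api" and its "payload", one argument or row to a line. arm_command: Moves the arm, as the interface text tells. Its arguments: {"type":"object","properties":{"targets":{"type":"array","items":{"type":"object","properties":{"jaw":{"type":"number"},"delta_pos":{"type":"array","items":{"type":"number"}},"dr":{"type":"array","items":{"type":"number"}}}}}},"required":["targets"]}

```bash
mkdir -p pics
python3 - <<'E'
from rig import robot
import numpy as np, cv2
s=robot.get_state()
for k,v in s.items(): print(k,np.round(v,4).tolist())
for n in ["scene","side","wrist"]:
    c=robot.get_calibration(n); print(n,{k:np.round(v,4).tolist() if k!='lens' else v for k,v in c.items()})
for n in ["scene","side","wrist"]:
    p,d=robot.capture(n); cv2.imwrite(f"pics/{n}0.png",p[:,:,::-1]); np.save(f"pics/{n}0_d.npy",d)
E
```

```text
time_s 0.0
joint_positions [-1.2412, 0.3339, 0.0398, 1.4663, -0.0134, 1.3433, -0.0585]
qd [-0.0001, 0.0008, 0.0014, 0.0009, 0.0001, 0.0017, 0.0015]
effort [0.0005, -65.8524, 1.3658, -40.5583, 0.0168, 0.0121, -0.0]
ee_pos [270.0623, 590.7441, 230.4258]
tcp_rot [3.1415, 0.0016, 1.142]
ft_force [0.0455, -0.6902, -0.5618]
wrist_torque [-0.0611, -0.0722, 0.0372]
opening 85.3416
scene {'fov_y': 56.4844, 'cx': 280.6491, 'cy': 217.6418, 'pose': [[-0.6592, 0.6059, -0.4453, 1157.3835], [0.7519, 0.5284, -0.3943, 498.6485], [-0.0036, -0.5947, -0.8039, 1195.7463], [0.0, 0.0, 0.0, 1.0]]}
side {'fov_y': 50.257, 'cx': 279.1894, 'cy': 220.225, 'pose': [[0.9988, -0.0205, 0.0438, 477.9657], [-0.0478, -0.5516, 0.8328, -1161.6994], [0.0071, -0.8339, -0.5519, 884.1092], [0.0, 0.0, 0.0, 1.0]]}
wrist {'fov_y': 66.4615, 'cx': 277.704, 'cy': 210.1968, 'mount': [[1.0, -0.0, 0.0011, 0.2043], [-0.0003, 0.9521, 0.3058, -77.9499], [-0.001, -0.3058, 0.9521, -144.4127], [0.0, 0.0, 0.0, 1.0]]}
```

View pics/scene0.png

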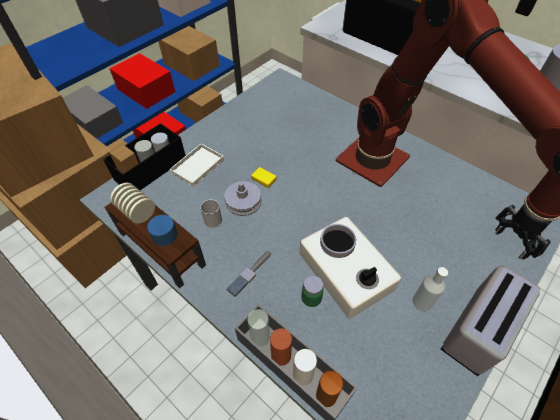

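View pics/side0.png

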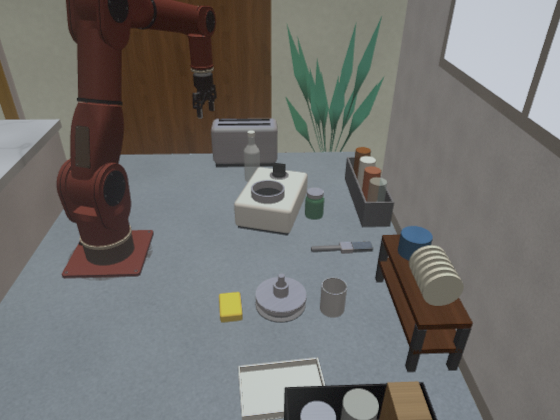

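View pics/wrist0.png

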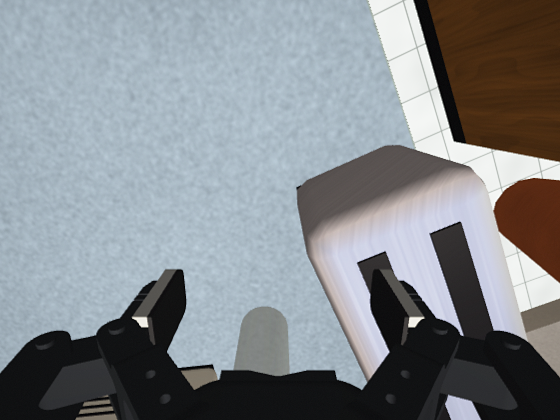

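The scene picture shows the recycler (neck ~(338,240), knob ~(368,277)) and the nested lids ~(242,197). In side they are at (267,190), (279,170) and (281,297). The bottle stands close to the knob side, the jar by the recycler and the can and sponge by the lids. I'll measure from depth.

```bash
cat > h.py <<'E'
import numpy as np, cv2
from scipy.spatial.transform import Rotation as R
from rig import robot
def cloud(name,d,T=None):
    c=robot.get_calibration(name); f=210/np.tan(np.radians(c['fov_y'])/2)
    v,u=np.mgrid[0:420,0:560]
    P=np.stack([(u-c['cx'])/f*d,(v-c['cy'])/f*d,d],-1)
    M=np.array(c['pose']) if T is None else T@np.array(c['mount'])
    W=P@M[:3,:3].T+M[:3,3]; W[d<=0]=np.nan
    return W
def tcpT(s):
    T=np.eye(4);T[:3,:3]=R.from_euler('xyz',s['tcp_rot']).as_matrix();T[:3,3]=s['ee_pos'];return T
def proj(name,X,T=None):
    c=robot.get_calibration(name); f=210/np.tan(np.radians(c['fov_y'])/2)
    M=np.array(c['pose']) if T is None else T@np.array(c['mount'])
    p=(np.asarray(X)-M[:3,3])@M[:3,:3]
    return np.stack([p[...,0]/p[...,2]*f+c['cx'],p[...,1]/p[...,2]*f+c['cy']],-1)
E
python3 - <<'E'
from h import *
for n in ["scene","side"]:
    d=np.load(f"pics/{n}0_d.npy");W=cloud(n,d)
    pts={"scene":dict(neck=(338,240),knob=(372,270),lids=(242,186),table=(180,300)),"side":dict(neck=(267,190),knob=(279,167),lids=(281,276),table=(150,300))}[n]
    for k,(u,v) in pts.items(): print(n,k,W[v,u].round(1))
    box=(W[...,0]>420)&(W[...,0]<900)&(abs(W[...,1])<480)
    t=W[box&(abs(W[...,2])<15)]; print("table z",np.median(t[:,2]),t[:,2].std())
    dk=W[box&(abs(W[...,2]-105)<8)]; print('deck',len(dk),dk[:,2].mean() if len(dk) else 0)
    m=(box&(abs(W[...,2]-105)<6)).astype(np.uint8)
    k,l,st,ce=cv2.connectedComponentsWithStats(m)
    for i in range(1,k):
        if st[i,4]>150:
            q=W[l==i]; r=cv2.minAreaRect(q[:,:2].astype(np.float32)); print(' comp',st[i],r)
E
```

```text
scene neck [497.8 168.8 105.6]
scene knob [547.7 324.7 155.1]
scene lids [ 532.7 -245.8   96. ]
scene table [ 846.8 -502.1 -753.8]
table z 0.37390443069830326 2.978486683729582
deck 4715 104.30253791387995
 comp [ 301  219  100   88 3318] ((528.9510498046875, 235.1617431640625), (286.9038391113281, 197.37916564941406), 72.70685577392578)
 comp [323 229  31  23 524] ((499.2456970214844, 167.24325561523438), (95.275146484375, 88.78244018554688), 89.33531951904297)
 comp [304 276  19  17 188] ((676.7949829101562, 205.33319091796875), (55.53998565673828, 55.86271286010742), 39.30012512207031)
side neck [506.2 204.3 106.8]
side knob [553.4 317.3 138.7]
side lids [ 531.7 -255.2  105.9]
side table [ 166.  -220.7    0.7]
table z -0.17513653826853215 2.8228372422502748
deck 2104 103.76494386131482
 comp [ 242  168   65   45 1362] ((527.041259765625, 230.16171264648438), (290.7118225097656, 194.65667724609375), 73.40204620361328)
 comp [254 186  28  10 185] ((509.1072082519531, 198.95420837402344), (71.6510009765625, 73.89539337158203), 48.05046844482422)
```

```bash
cat >> h.py <<'E'
def go(x,y,z,yaw=None):
    s=robot.get_state();M=tcpT(s)
    Rw=M[:3,:3]
    if yaw is None: yaw=s['tcp_rot'][2]
    Rt=R.from_euler('xyz',[np.pi,0,yaw]).as_matrix()
    d=Rw.T@(np.array([x,y,z])-M[:3,3]); r=R.from_matrix(Rw.T@Rt).as_rotvec()
    print('t',round(s['time_s'],2),'tcp',np.round(s['ee_pos'],1),'rot',np.round(s['tcp_rot'],4),'delta(m)',np.round(d/1000,4),'dr',np.round(r,4),'F',np.round(s['ft_force'],1),'op',round(s['opening'],1))
E
python3 - <<'E'
from h import *
go(560,240,320)
for n in ["scene","side"]:
    W=cloud(n,np.load(f"pics/{n}0_d.npy"))
    box=(W[...,0]>350)&(W[...,0]<900)&(abs(W[...,1])<500)
    m=box&(W[...,2]>60)
    k,l,st,ce=cv2.connectedComponentsWithStats(m.astype(np.uint8))
    for i in range(1,k):
        if st[i,4]>60:
            q=W[l==i]; print(n,st[i],'min',q.min(0).round(),'max',q.max(0).round())
E
```

```text
t 0.15 tcp [270.1 590.8 230.6] rot [3.1415e+00 1.2000e-03 1.1420e+00] delta(m) [-0.1986  0.4095 -0.0891] dr [0.0001 0.0012 0.    ] F [1.  0.  0.1] op 85.5
scene [ 114  183   89   88 2255] min [ 820. -443.   62.] max [ 900. -147.  258.]
scene [236 182  11  14 106] min [ 514. -272.   60.] max [ 555. -231.  116.]
scene [200 199  20  20 175] min [ 639. -308.   60.] max [ 708. -237.   90.]
scene [ 300  216  101   97 5278] min [394.  71.  60.] max [663. 398. 158.]
scene [417 267  31  37 534] min [433. 454.  60.] max [486. 500. 214.]
scene [302 276  21  24 404] min [646. 175.  60.] max [712. 238. 106.]
scene [ 243  304  114  103 2122] min [835. 118.  60.] max [900. 479. 162.]
side [ 234  131   74   92 3453] min [392.  65.  60.] max [661. 498. 212.]
side [ 346  147   39   67 1555] min [833. 111.  60.] max [900. 488. 161.]
side [306 188  19  19 292] min [643. 164.  60.] max [710. 234. 104.]
side [ 378  226   78  130 6719] min [ 818. -495.   60.] max [ 900. -149.  257.]
side [274 274  15  21 228] min [ 513. -276.   60.] max [ 551. -236.  109.]
side [321 278  26  24 372] min [ 638. -311.   60.] max [ 705. -240.   88.]
```

Emit:
{"api": "arm_command", "payload": {
  "targets": [
    {"jaw":1,"delta_pos":[0,0,-0.04],"dr":[0,0,0]},
    {"jaw":1,"delta_pos":[0,0,-0.08],"dr":[0,0,0]},
    {"jaw":1,"delta_pos":[-0.015,0.03,-0.09],"dr":[0,0,0]},
    {"jaw":1,"delta_pos":[-0.03,0.06,-0.09],"dr":[0,0,0]},
    {"jaw":1,"delta_pos":[-0.047,0.095,-0.09],"dr":[0,0,0]},
    {"jaw":1,"delta_pos":[-0.064,0.13,-0.09],"dr":[0,0,0]},
    {"jaw":1,"delta_pos":[-0.081,0.165,-0.09],"dr":[0,0,0]},
    {"jaw":1,"delta_pos":[-0.097,0.2,-0.09],"dr":[0,0,0]}
  ]
}}

```text
time_s: 0.82
ee_pos: [412.6, 417.9, 321.3]
tcp_rot: [-3.141, 0.0, 1.142]
ft_force: [1.4, 0.5, -0.6]
opening: 85.9
```

Emit:
{"api": "arm_command", "payload": {
  "targets": [
    {"jaw":1,"delta_pos":[-0.017,0.035,0],"dr":[0,0,0]},
    {"jaw":1,"delta_pos":[-0.034,0.07,0],"dr":[0,0,0]},
    {"jaw":1,"delta_pos":[-0.05,0.105,0],"dr":[0,0,0]},
    {"jaw":1,"delta_pos":[-0.067,0.14,0],"dr":[0,0,0]},
    {"jaw":1,"delta_pos":[-0.084,0.175,0],"dr":[0,0,0]},
    {"jaw":1,"delta_pos":[-0.1,0.21,0],"dr":[0,0,0]},
    {"jaw":1,"delta_pos":[-0.1,0.21,0],"dr":[0,0,0]},
    {"jaw":1,"delta_pos":[-0.1,0.21,0],"dr":[0,0,0]}
  ]
}}

```text
time_s: 1.48
ee_pos: [562.6, 238.6, 320.9]
tcp_rot: [3.141, 0.001, 1.137]
ft_force: [0.4, 0.5, 0.1]
opening: 85.8
```

Run:
```python
from h import *
go(560,240,320)
s=robot.get_state();p,d=robot.capture("wrist"); cv2.imwrite("pics/wrist1.png",p[:,:,::-1]); np.savez("pics/wrist1.npz",p=p,d=d,T=tcpT(s))
```

```text
t 1.48 tcp [562.6 238.6 320.9] rot [3.1413e+00 1.2000e-03 1.1367e+00] delta(m) [ 0.0002 -0.0029  0.0009] dr [0.0003 0.0012 0.    ] F [0.4 0.5 0.1] op 85.8
```

View pics/wrist1.png

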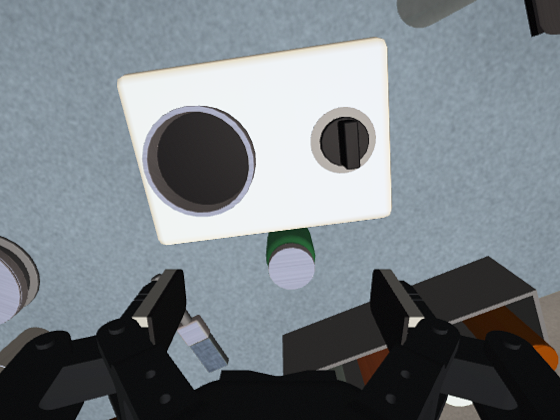

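The wrist view shows the whole recycler: rim centred ~(199,160), and the knob bar near (348,144), almost vertical in the image. I'll fit positions now.

```bash
cat >> h.py <<'E'
def circfit(q):
    A=np.c_[2*q,np.ones(len(q))]; s=np.linalg.lstsq(A,(q**2).sum(1),rcond=None)[0]
    return s[0],s[1],np.sqrt(s[2]+s[0]**2+s[1]**2)
def rays(name,uv,z,T=None):
    c=robot.get_calibration(name); f=210/np.tan(np.radians(c['fov_y'])/2)
    M=np.array(c['pose']) if T is None else T@np.array(c['mount'])
    uv=np.asarray(uv,float); P=np.c_[(uv[:,0]-c['cx'])/f,(uv[:,1]-c['cy'])/f,np.ones(len(uv))]@M[:3,:3].T
    t=(z-M[2,3])/P[:,2]; return M[:3,3]+P*t[:,None]
E
python3 - <<'E'
from h import *
a=np.load("pics/wrist1.npz");p,d,T=a['p'],a['d'],a['T'];W=cloud("wrist",d,T)
Z=W[...,2]
def comp(m,seed=None,mn=100):
    k,l,st,ce=cv2.connectedComponentsWithStats(m.astype(np.uint8))
    return [(l==i) for i in range(1,k) if st[i,4]>mn]
mid=np.zeros_like(Z,bool);mid[:265]=1
dk=mid&(abs(Z-105)<7)
print('deck z',np.median(Z[dk]),'table',np.median(Z[mid&(abs(Z)<15)]))
for c in comp(dk,mn=1500):
    q=W[c]; r=cv2.minAreaRect(q[:,:2].astype(np.float32)); print('deck rect',len(q),r)
rim=mid&(Z>128)&(Z<142)
rim[:, 280:]=0
q=W[rim][:,:2]; c=circfit(q); rr=np.hypot(q[:,0]-c[0],q[:,1]-c[1]); print('rim',len(q),c,rr.min(),rr.max(),np.median(Z[rim]))
kb=mid&(Z>146)&(Z<158); kb[:,:280]=0
q=W[kb]; print('knob',len(q),np.median(q[:,2]),q.mean(0)); print(cv2.minAreaRect(q[:,:2].astype(np.float32)))
kd=mid&(Z>112)&(Z<124); kd[:,:290]=0; kd[:,400:]=0
q=W[kd];print('disc',len(q),circfit(q[:,:2]),cv2.minEnclosingCircle(q[:,:2].astype(np.float32)))
# distortion: deck far edges pixels straightness
g=cv2.cvtColor(p,cv2.COLOR_RGB2GRAY)
wt=(g>225).astype(np.uint8)
u=np.arange(150,360,15); top=[np.argmax(wt[:,x]>0) for x in u]; print(list(zip(u.tolist(),top)))
E
```

```text
deck z 106.95397665297176 table 1.9804642437519817
deck rect 32819 ((527.412353515625, 236.18923950195312), (285.6123046875, 197.73309326171875), 72.84131622314453)
deck rect 6718 ((508.56671142578125, 171.1363983154297), (103.84771728515625, 99.78385162353516), 15.398852348327637)
rim 2336 (np.float64(507.87490703135376), np.float64(174.14549108558293), np.float64(54.340784236353265)) 50.72766827235512 58.82870774557118 136.37227904398125
knob 755 153.75668916385894 [552.58254973 320.72117496 153.41713797]
((553.7484130859375, 321.217529296875), (14.316544532775879, 46.129634857177734), 72.97891998291016)
disc 1031 (np.float64(552.6722942490286), np.float64(321.97575109039695), np.float64(20.530360558174273)) ((553.5117797851562, 321.0781555175781), 25.844846725463867)
[(150, np.int64(74)), (165, np.int64(72)), (180, np.int64(70)), (195, np.int64(66)), (210, np.int64(65)), (225, np.int64(63)), (240, np.int64(60)), (255, np.int64(57)), (270, np.int64(55)), (285, np.int64(54)), (300, np.int64(51)), (315, np.int64(48)), (330, np.int64(47)), (345, np.int64(45))]
```

Run:
```python
from h import *
go(553.6,321.2,215,1.271)
```

```text
t 1.53 tcp [561.4 240.8 320.9] rot [-3.1410e+00  6.0000e-04  1.1401e+00] delta(m) [ 0.0698 -0.0406  0.1059] dr [-0.0006  0.0005 -0.1309] F [-0.4  0.9  0.3] op 85.3
```

Emit:
{"api": "arm_command", "payload": {
  "targets": [
    {"jaw":1,"delta_pos":[0.018,-0.01,0.026],"dr":[0,0,-0.033]},
    {"jaw":1,"delta_pos":[0.035,-0.02,0.053],"dr":[0,0,-0.065]},
    {"jaw":1,"delta_pos":[0.052,-0.03,0.08],"dr":[0,0,-0.1]},
    {"jaw":1,"delta_pos":[0.07,-0.041,0.106],"dr":[0,0,-0.131]},
    {"jaw":1,"delta_pos":[0.07,-0.041,0.106],"dr":[0,0,-0.131]},
    {"jaw":1,"delta_pos":[0.07,-0.041,0.106],"dr":[0,0,-0.131]},
    {"jaw":1,"delta_pos":[0.07,-0.041,0.106],"dr":[0,0,-0.131]},
    {"jaw":1,"delta_pos":[0.07,-0.041,0.106],"dr":[0,0,-0.131]}
  ]
}}

```text
time_s: 2.2
ee_pos: [553.6, 322.0, 216.8]
tcp_rot: [3.14, -0.001, 1.272]
ft_force: [0.7, -0.4, 0.1]
opening: 85.4
```

Run:
```python
from h import *
s=robot.get_state();p,d=robot.capture("wrist");T=tcpT(s); cv2.imwrite("pics/wrist2.png",p[:,:,::-1]); np.savez("pics/wrist2.npz",p=p,d=d,T=T)
s2=robot.get_state();print(s['ee_pos'],s2['ee_pos'],s['tcp_rot'])
W=cloud("wrist",d,T);Z=W[...,2]
m=(Z>147)&(Z<160)&(abs(W[...,0]-553)<40)&(abs(W[...,1]-321)<40);q=W[m];print(len(q),q.mean(0),cv2.minAreaRect(q[:,:2].astype(np.float32)))
go(553.6,321.2,123,1.271)
```

```text
[553.59563644 322.02785512 216.75383564] [553.7493397  321.84001213 216.85388522] [ 3.14018188e+00 -1.32642901e-03  1.27227395e+00]
1283 [551.60538744 321.86367748 153.61654351] ((553.4517211914062, 321.3459777832031), (13.978124618530273, 46.262699127197266), 72.39775085449219)
t 2.25 tcp [553.7 321.8 216.9] rot [ 3.1401e+00 -1.6000e-03  1.2719e+00] delta(m) [-0.0008 -0.0001  0.0939] dr [ 0.0015 -0.0016  0.0009] F [-0.3  0.1 -0.5] op 85.5
```

View pics/wrist2.png

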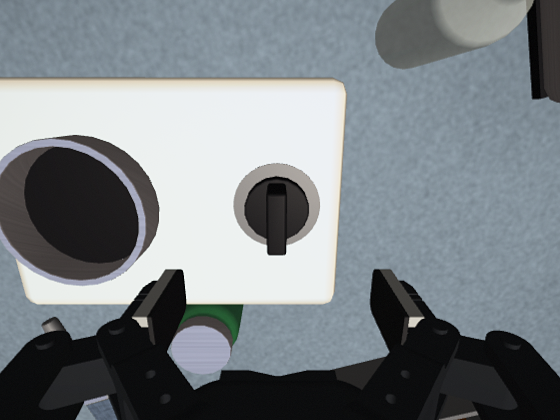

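Knob is centred between the open jaws (bar ~(277,218)), bar along tool y. Descend.

Emit:
{"api": "arm_command", "payload": {
  "targets": [
    {"jaw":1,"delta_pos":[-0.0005,0,0.02],"dr":[0,0,0]},
    {"jaw":1,"delta_pos":[-0.0005,0,0.04],"dr":[0,0,0]},
    {"jaw":1,"delta_pos":[-0.0005,0,0.06],"dr":[0,0,0]},
    {"jaw":1,"delta_pos":[-0.0005,0,0.075],"dr":[0,0,0]},
    {"jaw":1,"delta_pos":[-0.0005,0,0.085],"dr":[0,0,0]},
    {"jaw":1,"delta_pos":[-0.0005,0,0.092],"dr":[0,0,0]},
    {"jaw":1,"delta_pos":[-0.0005,0,0.092],"dr":[0,0,0]},
    {"jaw":1,"delta_pos":[-0.0005,0,0.092],"dr":[0,0,0]}
  ]
}}

```text
time_s: 2.92
ee_pos: [553.3, 321.7, 124.1]
tcp_rot: [3.141, -0.001, 1.273]
ft_force: [-0.1, -0.6, 0.1]
opening: 85.3
```

Emit:
{"api": "arm_command", "payload": {
  "targets": [
    {"jaw":-1,"delta_pos":[0,0,0],"dr":[0,0,0]},
    {"jaw":-1,"delta_pos":[0,0,0],"dr":[0,0,0]},
    {"jaw":-1,"delta_pos":[0,0,0],"dr":[0,0,0]},
    {"jaw":-1,"delta_pos":[0,0,0],"dr":[0,0,0]},
    {"jaw":-1,"delta_pos":[0,0,0],"dr":[0,0,0]},
    {"jaw":-1,"delta_pos":[0,0,0],"dr":[0,0,0]},
    {"jaw":-1,"delta_pos":[0,0,0],"dr":[0,0,0]},
    {"jaw":-1,"delta_pos":[0,0,0],"dr":[0,0,0]}
  ]
}}

```text
time_s: 3.58
ee_pos: [552.8, 321.4, 123.6]
tcp_rot: [-3.141, 0.0, 1.273]
ft_force: [-2.2, -1.6, 4.6]
opening: 13.1
```

Emit:
{"api": "arm_command", "payload": {
  "targets": [
    {"jaw":-1,"delta_pos":[0,0,0],"dr":[0,0,0.08]},
    {"jaw":-1,"delta_pos":[0,0,0],"dr":[0,0,0.18]},
    {"jaw":-1,"delta_pos":[0,0,0],"dr":[0,0,0.28]},
    {"jaw":-1,"delta_pos":[0,0,0],"dr":[0,0,0.38]},
    {"jaw":-1,"delta_pos":[0,0,0],"dr":[0,0,0.48]},
    {"jaw":-1,"delta_pos":[0,0,0],"dr":[0,0,0.58]},
    {"jaw":-1,"delta_pos":[0,0,0],"dr":[0,0,0.68]},
    {"jaw":-1,"delta_pos":[0,0,0],"dr":[0,0,0.76]}
  ]
}}

```text
time_s: 4.25
ee_pos: [553.0, 321.6, 123.7]
tcp_rot: [3.141, -0.0, 0.508]
ft_force: [-2.2, -1.8, 4.1]
opening: 13.0
```

```bash
python3 -c "
from h import *
s=robot.get_state();print({k:np.round(s[k],2).tolist() for k in ['ee_pos','tcp_rot','ft_force','wrist_torque','opening','time_s']})"
```

```text
{'ee_pos': [552.99, 321.55, 123.65], 'tcp_rot': [3.14, -0.0, 0.51], 'ft_force': [-2.21, -1.81, 4.14], 'wrist_torque': [-0.44, 0.35, 0.14], 'opening': 12.99, 'time_s': 4.25}
```

Emit:
{"api": "arm_command", "payload": {
  "targets": [
    {"jaw":-1,"delta_pos":[0,0,0],"dr":[0,0,0.06]},
    {"jaw":-1,"delta_pos":[0,0,0],"dr":[0,0,0.12]},
    {"jaw":-1,"delta_pos":[0,0,0],"dr":[0,0,0.18]},
    {"jaw":-1,"delta_pos":[0,0,0],"dr":[0,0,0.21]},
    {"jaw":-1,"delta_pos":[0,0,0],"dr":[0,0,0.24]},
    {"jaw":-1,"delta_pos":[0,0,0],"dr":[0,0,0.26]},
    {"jaw":-1,"delta_pos":[0,0,0],"dr":[0,0,0.28]},
    {"jaw":-1,"delta_pos":[0,0,0],"dr":[0,0,0.28]}
  ]
}}

```text
time_s: 4.92
ee_pos: [553.1, 321.6, 123.7]
tcp_rot: [3.141, -0.0, 0.233]
ft_force: [-1.6, -2.5, 5.3]
opening: 12.9
```

```bash
python3 -c "
from h import *
s=robot.get_state();print({k:np.round(s[k],2).tolist() for k in ['ee_pos','tcp_rot','ft_force','wrist_torque','opening','time_s']})"
```

```text
{'ee_pos': [553.07, 321.57, 123.7], 'tcp_rot': [3.14, -0.0, 0.23], 'ft_force': [-1.58, -2.5, 5.33], 'wrist_torque': [-0.66, 0.25, 0.97], 'opening': 12.91, 'time_s': 4.92}
```

Torque jumped to 0.97 N·m at 1.04 rad: that's the stop. A touch more and hold, then release.

Emit:
{"api": "arm_command", "payload": {
  "targets": [
    {"jaw":-1,"delta_pos":[0,0,0],"dr":[0,0,0.02]},
    {"jaw":-1,"delta_pos":[0,0,0],"dr":[0,0,0.03]},
    {"jaw":-1,"delta_pos":[0,0,0],"dr":[0,0,0.03]},
    {"jaw":-1,"delta_pos":[0,0,0],"dr":[0,0,0.03]},
    {"jaw":-1,"delta_pos":[0,0,0],"dr":[0,0,0.03]},
    {"jaw":-1,"delta_pos":[0,0,0],"dr":[0,0,0.03]},
    {"jaw":-1,"delta_pos":[0,0,0],"dr":[0,0,0.03]},
    {"jaw":-1,"delta_pos":[0,0,0],"dr":[0,0,0.03]}
  ]
}}

```text
time_s: 5.58
ee_pos: [553.1, 321.6, 123.7]
tcp_rot: [3.141, -0.0, 0.205]
ft_force: [-0.9, -2.9, 5.4]
opening: 12.9
```

```bash
python3 -c "
from h import *
s=robot.get_state();print({k:np.round(s[k],2).tolist() for k in ['ee_pos','tcp_rot','ft_force','wrist_torque','opening','time_s']})"
```

```text
{'ee_pos': [553.06, 321.56, 123.69], 'tcp_rot': [3.14, -0.0, 0.21], 'ft_force': [-0.95, -2.89, 5.4], 'wrist_torque': [-0.75, 0.25, 1.61], 'opening': 12.94, 'time_s': 5.58}
```

Emit:
{"api": "arm_command", "payload": {
  "targets": [
    {"jaw":1,"delta_pos":[0,0,0],"dr":[0,0,0]},
    {"jaw":1,"delta_pos":[0,0,0],"dr":[0,0,0]},
    {"jaw":1,"delta_pos":[0,0,0],"dr":[0,0,0]},
    {"jaw":1,"delta_pos":[0,0,0],"dr":[0,0,0]},
    {"jaw":1,"delta_pos":[0,0,0],"dr":[0,0,0]},
    {"jaw":1,"delta_pos":[0,0,0],"dr":[0,0,0]},
    {"jaw":1,"delta_pos":[0,0,0],"dr":[0,0,0]},
    {"jaw":1,"delta_pos":[0,0,0],"dr":[0,0,0]}
  ]
}}

```text
time_s: 6.25
ee_pos: [552.9, 321.8, 123.3]
tcp_rot: [-3.142, -0.0, 0.203]
ft_force: [0.2, -0.1, -0.4]
opening: 85.1
```

Emit:
{"api": "arm_command", "payload": {
  "targets": [
    {"jaw":1,"delta_pos":[0,0,-0.02],"dr":[0,0,0]},
    {"jaw":1,"delta_pos":[0,0,-0.05],"dr":[0,0,0]},
    {"jaw":1,"delta_pos":[0,0,-0.08],"dr":[0,0,0]},
    {"jaw":1,"delta_pos":[0,0,-0.11],"dr":[0,0,0]},
    {"jaw":1,"delta_pos":[0,0,-0.14],"dr":[0,0,0]},
    {"jaw":1,"delta_pos":[0,0,-0.16],"dr":[0,0,0]},
    {"jaw":1,"delta_pos":[0,0,-0.16],"dr":[0,0,0]},
    {"jaw":1,"delta_pos":[0,0,-0.16],"dr":[0,0,0]}
  ]
}}

```text
time_s: 6.92
ee_pos: [553.4, 322.0, 284.5]
tcp_rot: [-3.14, -0.002, 0.203]
ft_force: [0.3, 0.5, -0.7]
opening: 85.0
```

Run:
```python
from h import *
s=robot.get_state();p,d=robot.capture("wrist");T=tcpT(s); cv2.imwrite("pics/wrist3.png",p[:,:,::-1]); np.savez("pics/wrist3.npz",p=p,d=d,T=T)
W=cloud("wrist",d,T);Z=W[...,2]
m=(Z>147)&(Z<160)&(abs(W[...,0]-553)<40)&(abs(W[...,1]-321)<40);q=W[m];print(len(q),q.mean(0),cv2.minAreaRect(q[:,:2].astype(np.float32)))
Wd=cloud("side",np.load("pics/side0_d.npy"));Ws=cloud("scene",np.load("pics/scene0_d.npy"))
for n,w in (("side",Wd),("scene",Ws)):
    m=(w[...,2]>95)&(w[...,2]<125)&(abs(w[...,0]-533)<50)&(abs(w[...,1]+250)<50); print(n,m.sum(),w[m].mean(0))
go(533,-250,300)
```

```text
817 [553.15847197 322.2838977  153.44596842] ((553.3773803710938, 321.29547119140625), (14.467819213867188, 45.94159698486328), 73.24537658691406)
side 44 [ 531.80711863 -256.84323234  103.98895572]
scene 20 [ 535.94078427 -249.70406344  105.68536539]
t 6.97 tcp [552.8 321.7 283.1] rot [-3.1414 -0.      0.2029] delta(m) [-0.1347  0.556  -0.017 ] dr [-0.0002 -0.      0.    ] F [-0.3  0.2 -0.3] op 85.3
```

View pics/wrist3.png

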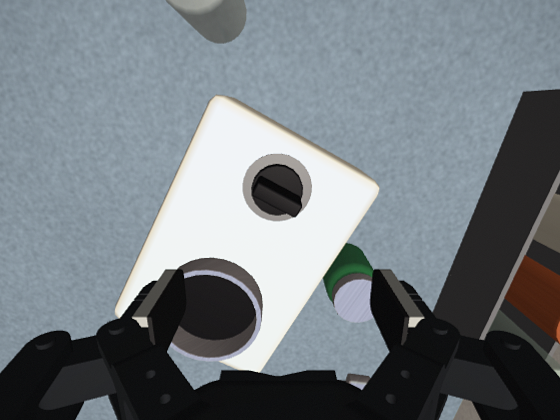

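The knob sits at 73.2° again, its rest angle (scene px ~(277,190)). Now to the lids.

Emit:
{"api": "arm_command", "payload": {
  "targets": [
    {"jaw":1,"delta_pos":[-0.005,0.02,-0.01],"dr":[0,0,0]},
    {"jaw":1,"delta_pos":[-0.013,0.055,-0.017],"dr":[0,0,0]},
    {"jaw":1,"delta_pos":[-0.022,0.09,-0.017],"dr":[0,0,0]},
    {"jaw":1,"delta_pos":[-0.031,0.128,-0.017],"dr":[0,0,0]},
    {"jaw":1,"delta_pos":[-0.04,0.166,-0.017],"dr":[0,0,0]},
    {"jaw":1,"delta_pos":[-0.049,0.204,-0.017],"dr":[0,0,0]},
    {"jaw":1,"delta_pos":[-0.058,0.242,-0.017],"dr":[0,0,0]},
    {"jaw":1,"delta_pos":[-0.067,0.28,-0.017],"dr":[0,0,0]}
  ]
}}

```text
time_s: 7.63
ee_pos: [542.6, 32.2, 298.9]
tcp_rot: [-3.142, 0.002, 0.203]
ft_force: [0.5, -0.1, 0.1]
opening: 85.5
```

Emit:
{"api": "arm_command", "payload": {
  "targets": [
    {"jaw":1,"delta_pos":[-0.009,0.038,0],"dr":[0,0,0]},
    {"jaw":1,"delta_pos":[-0.018,0.076,0],"dr":[0,0,0]},
    {"jaw":1,"delta_pos":[-0.027,0.114,0],"dr":[0,0,0]},
    {"jaw":1,"delta_pos":[-0.036,0.152,0],"dr":[0,0,0]},
    {"jaw":1,"delta_pos":[-0.045,0.19,0],"dr":[0,0,0]},
    {"jaw":1,"delta_pos":[-0.054,0.228,0],"dr":[0,0,0]},
    {"jaw":1,"delta_pos":[-0.062,0.265,0],"dr":[0,0,0]},
    {"jaw":1,"delta_pos":[-0.067,0.295,0],"dr":[0,0,0]}
  ]
}}

```text
time_s: 8.3
ee_pos: [536.0, -271.4, 299.1]
tcp_rot: [-3.141, 0.002, 0.201]
ft_force: [-0.1, -0.5, 0.2]
opening: 85.7
```

Emit:
{"api": "arm_command", "payload": {
  "targets": [
    {"jaw":1,"delta_pos":[0,0,0],"dr":[0,0,0]},
    {"jaw":1,"delta_pos":[0,0,0],"dr":[0,0,0]},
    {"jaw":1,"delta_pos":[0,0,0],"dr":[0,0,0]},
    {"jaw":1,"delta_pos":[0,0,0],"dr":[0,0,0]},
    {"jaw":1,"delta_pos":[0,0,0],"dr":[0,0,0]},
    {"jaw":1,"delta_pos":[0,0,0],"dr":[0,0,0]},
    {"jaw":1,"delta_pos":[0,0,0],"dr":[0,0,0]},
    {"jaw":1,"delta_pos":[0,0,0],"dr":[0,0,0]}
  ]
}}

```text
time_s: 8.97
ee_pos: [537.7, -267.9, 300.4]
tcp_rot: [-3.141, -0.0, 0.204]
ft_force: [0.2, -0.2, -0.3]
opening: 85.1
```

```bash
cat > lids.py <<'E'
from h import *
import sys
def look(n,x,y,z0):
    """z0: inner lid origin height expected"""
    s=robot.get_state();p,d=robot.capture("wrist");T=tcpT(s);s2=robot.get_state(); T2=tcpT(s2); cv2.imwrite(f"pics/{n}.png",p[:,:,::-1]); np.savez(f"pics/{n}.npz",p=p,d=d,T=T)
    print('tcp',s['ee_pos'].round(1) if hasattr(s['ee_pos'],'round') else s['ee_pos'],s2['ee_pos'])
    W=cloud("wrist",d,T);Z=W[...,2]; near=np.hypot(W[...,0]-x,W[...,1]-y)<95
    for nm,h,tol in (("disc top",9,6),("collar top",43,7),("spindle top",73,8)):
        m=near&(abs(Z-z0-h)<tol)
        q=W[m]
        if len(q)<10: print(nm,len(q)); continue
        c,r=cv2.minEnclosingCircle(q[:,:2].astype(np.float32)); print(nm,len(q),'z',np.median(q[:,2]).round(1),'mean',q[:,:2].mean(0).round(1),'encl',np.round(c,1),round(r,1))
E
python3 - <<'E'
from lids import *
look("wrist4",533,-252,34); go(533,-252,160)
E
```

```text
tcp [ 537.7 -267.9  300.4] [ 537.67237457 -268.10649063  300.41692119]
disc top 8804 z 44.9 mean [ 531.2 -248.4] encl [ 532.1 -252. ] 69.8
collar top 555 z 78.5 mean [ 531.7 -250.8] encl [ 532.1 -251.9] 20.9
spindle top 228 z 108.7 mean [ 532.7 -251.1] encl [ 532.6 -251.7] 8.8
t 9.02 tcp [ 537.7 -268.1  300.4] rot [-3.1415e+00 -2.0000e-04  2.0360e-01] delta(m) [-0.0014 -0.0167  0.1404] dr [-0.0001 -0.0002  0.    ] F [0.8 0.  0.4] op 85.3
```

View pics/wrist4.png

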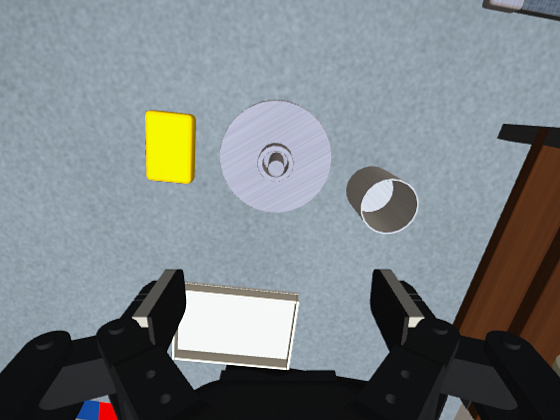

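Lids: spindle (532.5,-251.8), collar and disc concentric, sponge and can clear. Descending.

Emit:
{"api": "arm_command", "payload": {
  "targets": [
    {"jaw":1,"delta_pos":[-0.001,-0.006,0.03],"dr":[0,0,0]},
    {"jaw":1,"delta_pos":[-0.002,-0.012,0.06],"dr":[0,0,0]},
    {"jaw":1,"delta_pos":[-0.002,-0.0168,0.09],"dr":[0,0,0]},
    {"jaw":1,"delta_pos":[-0.002,-0.0168,0.12],"dr":[0,0,0]},
    {"jaw":1,"delta_pos":[-0.002,-0.0168,0.15],"dr":[0,0,0]},
    {"jaw":1,"delta_pos":[-0.002,-0.0168,0.165],"dr":[0,0,0]},
    {"jaw":1,"delta_pos":[-0.002,-0.0168,0.17],"dr":[0,0,0]},
    {"jaw":1,"delta_pos":[-0.002,-0.0168,0.17],"dr":[0,0,0]}
  ]
}}

```text
time_s: 9.68
ee_pos: [531.6, -252.1, 129.4]
tcp_rot: [-3.141, 0.002, 0.203]
ft_force: [0.3, 0.0, 0.3]
opening: 85.6
```

Run:
```python
from lids import *
look("wrist5",532,-252,34); go(532.5,-251.8,82)
```

```text
tcp [ 531.6 -252.1  129.4] [ 532.31315971 -252.58060211  130.73170164]
disc top 21965 z 44.8 mean [ 530.4 -245. ] encl [ 531.8 -252. ] 70.0
collar top 1569 z 78.4 mean [ 530.5 -246.2] encl [ 531.7 -251.8] 20.9
spindle top 838 z 108.5 mean [ 532.2 -250. ] encl [ 532.4 -251.4] 9.0
t 9.73 tcp [ 532.3 -252.6  130.7] rot [3.1413e+00 2.0000e-04 2.0290e-01] delta(m) [ 0.0004 -0.0007  0.0487] dr [0.0003 0.0002 0.    ] F [1.1 0.5 1.6] op 85.1
```

View pics/wrist5.png

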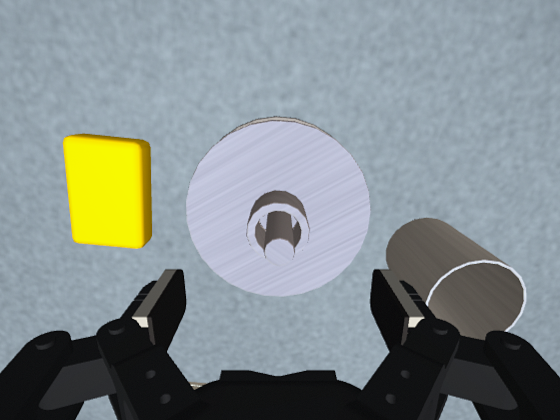

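Emit:
{"api": "arm_command", "payload": {
  "targets": [
    {"jaw":1,"delta_pos":[0,-0.0005,0.015],"dr":[0,0,0]},
    {"jaw":1,"delta_pos":[0,-0.0005,0.03],"dr":[0,0,0]},
    {"jaw":1,"delta_pos":[0,-0.0005,0.04],"dr":[0,0,0]},
    {"jaw":1,"delta_pos":[0,-0.0005,0.046],"dr":[0,0,0]},
    {"jaw":1,"delta_pos":[0,-0.0005,0.048],"dr":[0,0,0]},
    {"jaw":1,"delta_pos":[0,-0.0005,0.048],"dr":[0,0,0]},
    {"jaw":1,"delta_pos":[0,-0.0005,0.048],"dr":[0,0,0]},
    {"jaw":1,"delta_pos":[0,-0.0005,0.048],"dr":[0,0,0]}
  ]
}}

```text
time_s: 10.4
ee_pos: [532.6, -252.2, 83.1]
tcp_rot: [3.141, -0.001, 0.203]
ft_force: [0.3, -1.0, 0.5]
opening: 85.4
```

Emit:
{"api": "arm_command", "payload": {
  "targets": [
    {"jaw":-1,"delta_pos":[0,0,0],"dr":[0,0,0]},
    {"jaw":-1,"delta_pos":[0,0,0],"dr":[0,0,0]},
    {"jaw":-1,"delta_pos":[0,0,0],"dr":[0,0,0]},
    {"jaw":-1,"delta_pos":[0,0,0],"dr":[0,0,0]},
    {"jaw":-1,"delta_pos":[0,0,0],"dr":[0,0,0]},
    {"jaw":-1,"delta_pos":[0,0,0],"dr":[0,0,0]},
    {"jaw":-1,"delta_pos":[0,0,0],"dr":[0,0,0]},
    {"jaw":-1,"delta_pos":[0,0,0],"dr":[0,0,0]}
  ]
}}

```text
time_s: 11.07
ee_pos: [532.3, -252.0, 82.6]
tcp_rot: [3.142, -0.0, 0.203]
ft_force: [-0.6, 0.4, 3.3]
opening: 15.9
```

Run:
```python
from lids import *
go(532.5,-251.8,82)
look("wrist6",532,-252,34)
```

```text
t 11.07 tcp [ 532.3 -252.    82.6] rot [ 3.1415e+00 -4.0000e-04  2.0300e-01] delta(m) [ 0.0002 -0.0001  0.0006] dr [ 0.0001 -0.0004 -0.    ] F [-0.6  0.4  3.3] op 15.9
tcp [ 532.3 -252.    82.6] [ 532.27953592 -251.98228068   82.55293724]
disc top 27652 z 44.8 mean [ 528.  -235.1] encl [ 531.7 -252. ] 70.0
collar top 1765 z 78.2 mean [ 529.1 -239.8] encl [ 531.4 -250.5] 20.7
spindle top 2776 z 108.4 mean [ 531.7 -246.8] encl [ 531.3 -245.7] 21.7
```

View pics/wrist6.png

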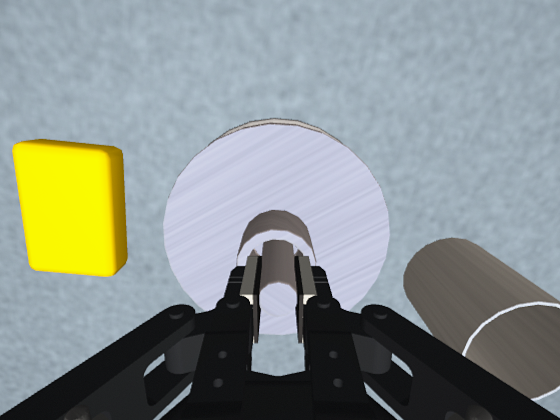

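Both pads are on the spindle ((277,270) px), above the collar. Lift slowly.

Emit:
{"api": "arm_command", "payload": {
  "targets": [
    {"jaw":-1,"delta_pos":[0,0,-0.002],"dr":[0,0,0]},
    {"jaw":-1,"delta_pos":[0,0,-0.006],"dr":[0,0,0]},
    {"jaw":-1,"delta_pos":[0,0,-0.012],"dr":[0,0,0]},
    {"jaw":-1,"delta_pos":[0,0,-0.02],"dr":[0,0,0]},
    {"jaw":-1,"delta_pos":[0,0,-0.03],"dr":[0,0,0]},
    {"jaw":-1,"delta_pos":[0,0,-0.038],"dr":[0,0,0]},
    {"jaw":-1,"delta_pos":[0,0,-0.043],"dr":[0,0,0]},
    {"jaw":-1,"delta_pos":[0,0,-0.045],"dr":[0,0,0]}
  ]
}}

```text
time_s: 11.78
ee_pos: [532.7, -252.2, 128.7]
tcp_rot: [3.141, -0.002, 0.203]
ft_force: [0.5, -0.4, -4.4]
opening: 16.0
```

Run:
```python
from lids import *
go(532.5,-251.8,250)
look("wrist7",532,-252,34+45)
p,d=robot.capture("side"); cv2.imwrite("pics/side7.png",cv2.resize(p[200:340,180:380,::-1],None,fx=4,fy=4))
```

```text
t 11.78 tcp [ 532.7 -252.2  128.7] rot [ 3.1409e+00 -1.7000e-03  2.0290e-01] delta(m) [ 1.000e-04 -4.000e-04 -1.213e-01] dr [ 0.0007 -0.0017 -0.    ] F [ 0.5 -0.4 -4.4] op 16.0
tcp [ 532.7 -252.2  128.7] [ 532.61982466 -252.11087072  128.51039137]
disc top 27599 z 90.9 mean [ 528.5 -235.4] encl [ 532.1 -252.4] 70.0
collar top 1807 z 124.2 mean [ 529.5 -239.9] encl [ 532.1 -251.2] 20.8
spindle top 2780 z 154.3 mean [ 531.9 -247.1] encl [ 531.7 -245.7] 21.7
```

View pics/side7.png

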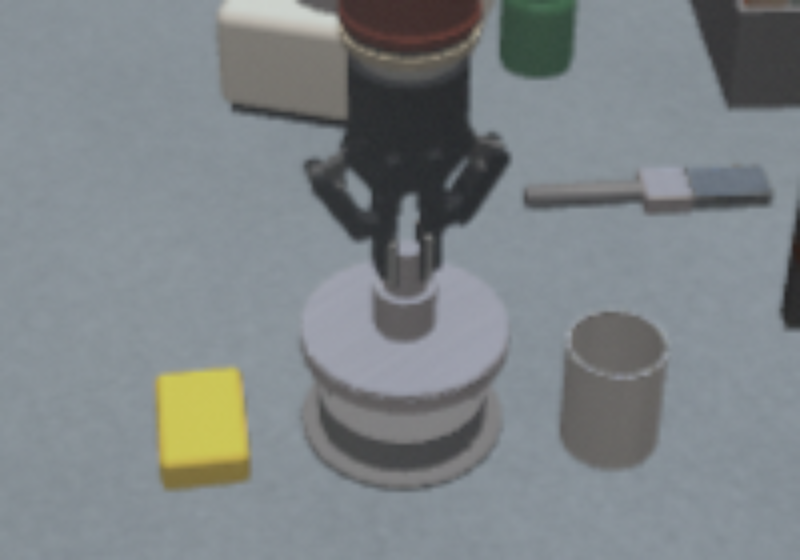

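View pics/wrist7.png

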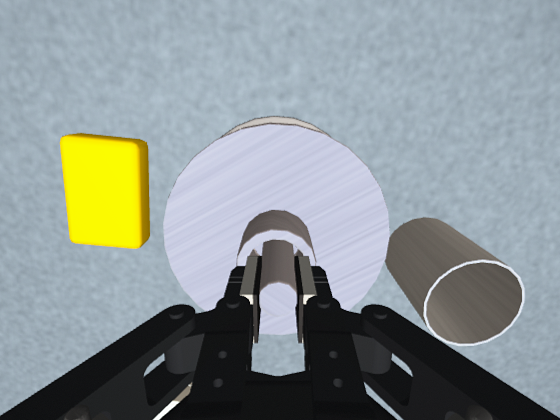

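Both lids are lifted together, level and nested (weight 4.4 N). Continue up, with a check of the mouth from the fixed cameras.

Emit:
{"api": "arm_command", "payload": {
  "targets": [
    {"jaw":-1,"delta_pos":[0,0,-0.008],"dr":[0,0,0]},
    {"jaw":-1,"delta_pos":[0,0,-0.023],"dr":[0,0,0]},
    {"jaw":-1,"delta_pos":[0,0,-0.043],"dr":[0,0,0]},
    {"jaw":-1,"delta_pos":[0,0,-0.065],"dr":[0,0,0]},
    {"jaw":-1,"delta_pos":[0,0,-0.087],"dr":[0,0,0]},
    {"jaw":-1,"delta_pos":[0,0,-0.107],"dr":[0,0,0]},
    {"jaw":-1,"delta_pos":[0,0,-0.12],"dr":[0,0,0]},
    {"jaw":-1,"delta_pos":[0,0,-0.126],"dr":[0,0,0]}
  ]
}}

```text
time_s: 12.55
ee_pos: [532.6, -252.4, 255.3]
tcp_rot: [3.141, -0.002, 0.203]
ft_force: [0.4, -0.0, -3.9]
opening: 15.9
```

Run:
```python
from lids import *
for n in ("scene","side"):
    W=cloud(n,np.load(f"pics/{n}0_d.npy"));Z=W[...,2]
    m=(abs(Z-135)<6)&(np.hypot(W[...,0]-508,W[...,1]-173)<68)&(np.hypot(W[...,0]-508,W[...,1]-173)>44)
    q=W[m];c,r=cv2.minEnclosingCircle(q[:,:2].astype(np.float32));print(n,len(q),np.median(q[:,2]),circfit(q[:,:2]),c,r)
go(507.7,173.6,253)
```

```text
scene 218 134.06222294877125 (np.float64(509.17692047863926), np.float64(172.92842084992304), np.float64(54.61978711713963)) (509.0394592285156, 172.57614135742188) 58.9047966003418
side 162 132.95975627349497 (np.float64(507.39705709785443), np.float64(169.95565694821875), np.float64(55.064692891130555)) (504.739501953125, 170.82940673828125) 61.737030029296875
t 12.55 tcp [ 532.6 -252.4  255.3] rot [ 3.1407e+00 -1.9000e-03  2.0280e-01] delta(m) [ 0.0614 -0.4223  0.002 ] dr [ 0.0009 -0.0019 -0.    ] F [ 0.4 -0.  -3.9] op 15.9
```

Emit:
{"api": "arm_command", "payload": {
  "targets": [
    {"jaw":-1,"delta_pos":[0.0004,-0.003,0],"dr":[0,0,0]},
    {"jaw":-1,"delta_pos":[0.0015,-0.01,0],"dr":[0,0,0]},
    {"jaw":-1,"delta_pos":[0.003,-0.021,0],"dr":[0,0,0]},
    {"jaw":-1,"delta_pos":[0.0052,-0.036,0],"dr":[0,0,0]},
    {"jaw":-1,"delta_pos":[0.008,-0.054,0],"dr":[0,0,0]},
    {"jaw":-1,"delta_pos":[0.011,-0.074,0],"dr":[0,0,0]},
    {"jaw":-1,"delta_pos":[0.0138,-0.095,0],"dr":[0,0,0]},
    {"jaw":-1,"delta_pos":[0.017,-0.117,0],"dr":[0,0,0]}
  ]
}}

```text
time_s: 13.22
ee_pos: [524.1, -132.3, 251.8]
tcp_rot: [-3.141, 0.002, 0.203]
ft_force: [1.2, -0.4, -3.8]
opening: 16.1
```

Emit:
{"api": "arm_command", "payload": {
  "targets": [
    {"jaw":-1,"delta_pos":[0.0032,-0.022,0],"dr":[0,0,0]},
    {"jaw":-1,"delta_pos":[0.0064,-0.044,0],"dr":[0,0,0]},
    {"jaw":-1,"delta_pos":[0.0096,-0.066,0],"dr":[0,0,0]},
    {"jaw":-1,"delta_pos":[0.0128,-0.088,0],"dr":[0,0,0]},
    {"jaw":-1,"delta_pos":[0.016,-0.11,0],"dr":[0,0,0]},
    {"jaw":-1,"delta_pos":[0.0192,-0.132,0],"dr":[0,0,0]},
    {"jaw":-1,"delta_pos":[0.0224,-0.154,0],"dr":[0,0,0]},
    {"jaw":-1,"delta_pos":[0.0256,-0.176,0],"dr":[0,0,0]}
  ]
}}

```text
time_s: 13.88
ee_pos: [513.5, 45.3, 251.8]
tcp_rot: [3.141, 0.002, 0.204]
ft_force: [0.5, 0.1, -4.0]
opening: 15.8
```

Emit:
{"api": "arm_command", "payload": {
  "targets": [
    {"jaw":-1,"delta_pos":[0.0031,-0.021,0],"dr":[0,0,0]},
    {"jaw":-1,"delta_pos":[0.0061,-0.041,0],"dr":[0,0,0]},
    {"jaw":-1,"delta_pos":[0.009,-0.06,0],"dr":[0,0,0]},
    {"jaw":-1,"delta_pos":[0.0118,-0.078,0],"dr":[0,0,0]},
    {"jaw":-1,"delta_pos":[0.0142,-0.094,0],"dr":[0,0,0]},
    {"jaw":-1,"delta_pos":[0.0164,-0.108,0],"dr":[0,0,0]},
    {"jaw":-1,"delta_pos":[0.018,-0.119,0],"dr":[0,0,0]},
    {"jaw":-1,"delta_pos":[0.0188,-0.126,0],"dr":[0,0,0]}
  ]
}}

```text
time_s: 14.55
ee_pos: [507.1, 172.4, 252.5]
tcp_rot: [3.141, 0.001, 0.204]
ft_force: [-0.1, -0.3, -3.2]
opening: 16.0
```

Emit:
{"api": "arm_command", "payload": {
  "targets": [
    {"jaw":-1,"delta_pos":[0,-0.002,0],"dr":[0,0,0]},
    {"jaw":-1,"delta_pos":[0,-0.003,0],"dr":[0,0,0]},
    {"jaw":-1,"delta_pos":[0,-0.003,0],"dr":[0,0,0]},
    {"jaw":-1,"delta_pos":[0,-0.003,0],"dr":[0,0,0]},
    {"jaw":-1,"delta_pos":[0,-0.003,0],"dr":[0,0,0]},
    {"jaw":-1,"delta_pos":[0,-0.003,0],"dr":[0,0,0]},
    {"jaw":-1,"delta_pos":[0,-0.003,0],"dr":[0,0,0]},
    {"jaw":-1,"delta_pos":[0,-0.003,0],"dr":[0,0,0]}
  ]
}}

```text
time_s: 15.22
ee_pos: [507.2, 173.6, 253.4]
tcp_rot: [-3.142, -0.0, 0.203]
ft_force: [0.7, 0.7, -4.4]
opening: 15.9
```

Run:
```python
from lids import *
go(507.8,173.6,200)
look("wrist8",508,173,206)
for n,b in (("side",(90,250,180,390)),("scene",(150,310,240,440))):
    p,d=robot.capture(n); np.save(f"pics/{n}8_d.npy",d); cv2.imwrite(f"pics/{n}8.png",cv2.resize(p[b[0]:b[1],b[2]:b[3],::-1],None,fx=3,fy=3))
```

```text
t 15.22 tcp [507.2 173.6 253.4] rot [-3.1415e+00 -1.0000e-04  2.0270e-01] delta(m) [0.0006 0.0001 0.0534] dr [-0.0001 -0.0001  0.    ] F [ 0.7  0.7 -4.4] op 15.9
tcp [507.2 173.6 253.4] [507.22376486 173.60729002 253.32652354]
disc top 27665 z 215.6 mean [503.  190.3] encl [506.6 173.3] 69.9
collar top 1706 z 249.1 mean [504.  185.6] encl [506.3 176.4] 20.5
spindle top 2757 z 279.3 mean [506.6 178.6] encl [506.3 180.1] 21.7
```

View pics/side8.png

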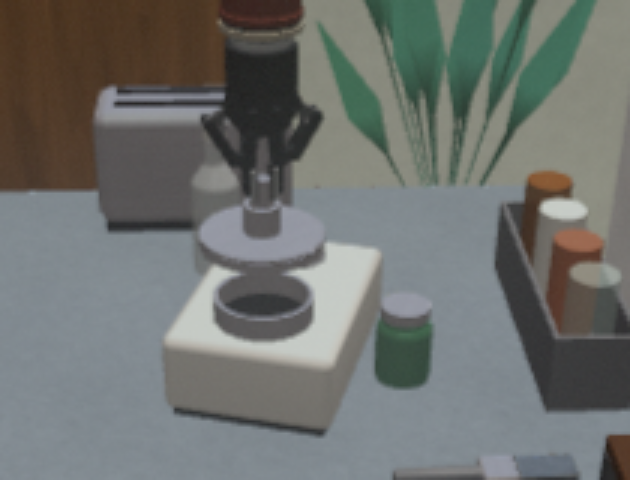

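View pics/wrist8.png

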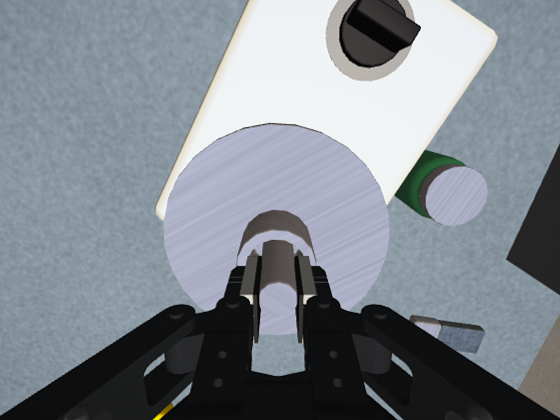

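Run:
```python
from lids import *
a=np.load("pics/wrist8.npz");W=cloud("wrist",a['d'],a['T']);Z=W[...,2]
m=(Z>147)&(Z<160)&(abs(W[...,0]-553)<40)&(abs(W[...,1]-321)<40);q=W[m];print(len(q),cv2.minAreaRect(q[:,:2].astype(np.float32)))
for n in ("scene","side"):
    W=cloud(n,np.load(f"pics/{n}8_d.npy"));Z=W[...,2]; r0=np.hypot(W[...,0]-508,W[...,1]-173)
    # disc top edge ring
    m=(abs(Z-214)<5)&(r0<80);q=W[m]; c,r=cv2.minEnclosingCircle(q[:,:2].astype(np.float32)); print(n,'disc',len(q),np.median(q[:,2]),np.round(c,1),round(r,1))
    m=(abs(Z-134)<6)&(r0<68)&(r0>44);q=W[m]; print(n,'rim',len(q),np.round(circfit(q[:,:2]),1))
```

```text
1651 ((553.42138671875, 321.32781982421875), (15.230971336364746, 46.16925048828125), 73.02061462402344)
scene disc 1028 213.80097477034428 [506.8 174.1] 71.4
scene rim 122 [510.2 173.7  54.2]
side disc 541 213.01188183274326 [506.5 170.9] 74.0
side rim 151 [507.3 169.6  54.6]
```

Emit:
{"api": "arm_command", "payload": {
  "targets": [
    {"jaw":-1,"delta_pos":[0.001,0.0005,0.005],"dr":[0,0,0]},
    {"jaw":-1,"delta_pos":[0.001,0.0005,0.014],"dr":[0,0,0]},
    {"jaw":-1,"delta_pos":[0.001,0.0005,0.025],"dr":[0,0,0]},
    {"jaw":-1,"delta_pos":[0.001,0.0005,0.036],"dr":[0,0,0]},
    {"jaw":-1,"delta_pos":[0.001,0.0005,0.045],"dr":[0,0,0]},
    {"jaw":-1,"delta_pos":[0.001,0.0005,0.05],"dr":[0,0,0]},
    {"jaw":-1,"delta_pos":[0.001,0.0005,0.052],"dr":[0,0,0]},
    {"jaw":-1,"delta_pos":[0.001,0.0005,0.052],"dr":[0,0,0]}
  ]
}}

```text
time_s: 16.03
ee_pos: [508.0, 173.4, 200.7]
tcp_rot: [3.141, 0.001, 0.203]
ft_force: [-0.0, -0.3, -5.2]
opening: 15.7
```

Run:
```python
from lids import *
go(508.2,173.4,183.3)
for n,b in (("side",(90,250,180,390)),("scene",(150,310,240,440))):
    p,d=robot.capture(n); np.save(f"pics/{n}9_d.npy",d); cv2.imwrite(f"pics/{n}9.png",cv2.resize(p[b[0]:b[1],b[2]:b[3],::-1],None,fx=3,fy=3))
```

```text
t 16.03 tcp [508.  173.4 200.7] rot [3.1411e+00 9.0000e-04 2.0300e-01] delta(m) [ 0.0002 -0.      0.0174] dr [0.0005 0.0009 0.    ] F [-0.  -0.3 -5.2] op 15.7
```

View pics/side9.png

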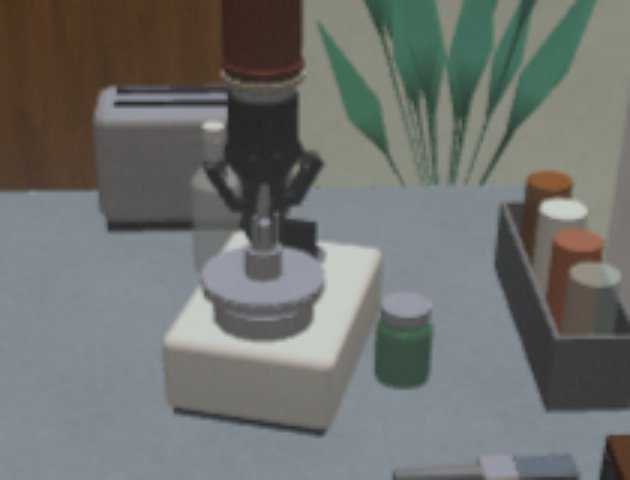

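View pics/scene9.png

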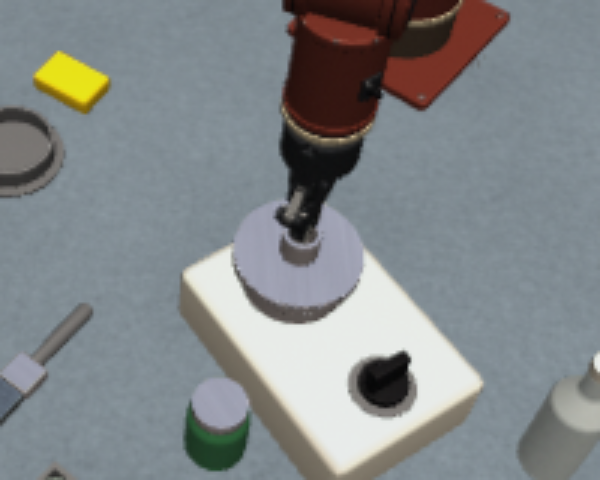

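Cover looks centred over the neck. Lower gently.

Emit:
{"api": "arm_command", "payload": {
  "targets": [
    {"jaw":-1,"delta_pos":[0,0,0.003],"dr":[0,0,0]},
    {"jaw":-1,"delta_pos":[0,0,0.006],"dr":[0,0,0]},
    {"jaw":-1,"delta_pos":[0,0,0.009],"dr":[0,0,0]},
    {"jaw":-1,"delta_pos":[0,0,0.011],"dr":[0,0,0]},
    {"jaw":-1,"delta_pos":[0,0,0.012],"dr":[0,0,0]},
    {"jaw":-1,"delta_pos":[0,0,0.013],"dr":[0,0,0]},
    {"jaw":-1,"delta_pos":[0,0,0.014],"dr":[0,0,0]},
    {"jaw":-1,"delta_pos":[0,0,0.014],"dr":[0,0,0]}
  ]
}}

```text
time_s: 16.8
ee_pos: [508.2, 173.4, 187.1]
tcp_rot: [3.141, 0.0, 0.203]
ft_force: [0.3, -0.6, -4.2]
opening: 16.1
```

Emit:
{"api": "arm_command", "payload": {
  "targets": [
    {"jaw":-1,"delta_pos":[0,0,0.0003],"dr":[0,0,0]},
    {"jaw":-1,"delta_pos":[0,0,0.0006],"dr":[0,0,0]},
    {"jaw":-1,"delta_pos":[0,0,0.0009],"dr":[0,0,0]},
    {"jaw":-1,"delta_pos":[0,0,0.0012],"dr":[0,0,0]},
    {"jaw":-1,"delta_pos":[0,0,0.0015],"dr":[0,0,0]},
    {"jaw":-1,"delta_pos":[0,0,0.0018],"dr":[0,0,0]},
    {"jaw":-1,"delta_pos":[0,0,0.002],"dr":[0,0,0]},
    {"jaw":-1,"delta_pos":[0,0,0.002],"dr":[0,0,0]}
  ]
}}

```text
time_s: 17.47
ee_pos: [508.2, 173.5, 185.3]
tcp_rot: [3.142, 0.0, 0.203]
ft_force: [-0.1, -0.1, -3.6]
opening: 16.0
```

Emit:
{"api": "arm_command", "payload": {
  "targets": [
    {"jaw":-1,"delta_pos":[0,0,0.0003],"dr":[0,0,0]},
    {"jaw":-1,"delta_pos":[0,0,0.0005],"dr":[0,0,0]},
    {"jaw":-1,"delta_pos":[0,0,0.0008],"dr":[0,0,0]},
    {"jaw":-1,"delta_pos":[0,0,0.001],"dr":[0,0,0]},
    {"jaw":-1,"delta_pos":[0,0,0.0012],"dr":[0,0,0]},
    {"jaw":-1,"delta_pos":[0,0,0.0015],"dr":[0,0,0]},
    {"jaw":-1,"delta_pos":[0,0,0.0015],"dr":[0,0,0]},
    {"jaw":-1,"delta_pos":[0,0,0.0015],"dr":[0,0,0]}
  ]
}}

```text
time_s: 18.13
ee_pos: [508.3, 173.5, 183.8]
tcp_rot: [3.142, 0.0, 0.203]
ft_force: [0.0, 0.5, -3.9]
opening: 16.0
```

Emit:
{"api": "arm_command", "payload": {
  "targets": [
    {"jaw":-1,"delta_pos":[0,0,0.0002],"dr":[0,0,0]},
    {"jaw":-1,"delta_pos":[0,0,0.0004],"dr":[0,0,0]},
    {"jaw":-1,"delta_pos":[0,0,0.0006],"dr":[0,0,0]},
    {"jaw":-1,"delta_pos":[0,0,0.0008],"dr":[0,0,0]},
    {"jaw":-1,"delta_pos":[0,0,0.001],"dr":[0,0,0]},
    {"jaw":-1,"delta_pos":[0,0,0.001],"dr":[0,0,0]},
    {"jaw":-1,"delta_pos":[0,0,0.001],"dr":[0,0,0]},
    {"jaw":-1,"delta_pos":[0,0,0.001],"dr":[0,0,0]}
  ]
}}

```text
time_s: 18.8
ee_pos: [508.3, 173.5, 183.5]
tcp_rot: [-3.141, -0.0, 0.203]
ft_force: [-4.9, -2.5, 5.6]
opening: 15.9
```

Contact: force went from −4 to +5.6 N. Release.

Emit:
{"api": "arm_command", "payload": {
  "targets": [
    {"jaw":-1,"delta_pos":[0,0,-0.0004],"dr":[0,0,0]},
    {"jaw":-1,"delta_pos":[0,0,-0.0004],"dr":[0,0,0]},
    {"jaw":1,"delta_pos":[0,0,-0.0004],"dr":[0,0,0]},
    {"jaw":1,"delta_pos":[0,0,-0.0004],"dr":[0,0,0]},
    {"jaw":1,"delta_pos":[0,0,-0.0004],"dr":[0,0,0]},
    {"jaw":1,"delta_pos":[0,0,-0.0004],"dr":[0,0,0]},
    {"jaw":1,"delta_pos":[0,0,-0.0004],"dr":[0,0,0]},
    {"jaw":1,"delta_pos":[0,0,-0.0004],"dr":[0,0,0]}
  ]
}}

```text
time_s: 19.47
ee_pos: [508.3, 173.5, 183.2]
tcp_rot: [3.142, -0.0, 0.203]
ft_force: [0.5, -0.3, 0.1]
opening: 84.8
```

Emit:
{"api": "arm_command", "payload": {
  "targets": [
    {"jaw":1,"delta_pos":[0,0,-0.01],"dr":[0,0,0]},
    {"jaw":1,"delta_pos":[0,0,-0.03],"dr":[0,0,0]},
    {"jaw":1,"delta_pos":[0,0,-0.05],"dr":[0,0,0]},
    {"jaw":1,"delta_pos":[0,0,-0.065],"dr":[0,0,0]},
    {"jaw":1,"delta_pos":[0,0,-0.07],"dr":[0,0,0]},
    {"jaw":1,"delta_pos":[0,0,-0.07],"dr":[0,0,0]},
    {"jaw":1,"delta_pos":[0,0,-0.07],"dr":[0,0,0]},
    {"jaw":1,"delta_pos":[0,0,-0.07],"dr":[0,0,0]}
  ]
}}

```text
time_s: 20.13
ee_pos: [507.8, 173.3, 252.2]
tcp_rot: [3.141, 0.001, 0.203]
ft_force: [0.2, -0.7, -0.2]
opening: 85.7
```

```bash
cat >> lids.py <<'E'
def tilt(n,x,y,z,rmax=68,rmin=24):
    a=np.load(f"pics/{n}.npz");W=cloud("wrist",a['d'],a['T']);r=np.hypot(W[...,0]-x,W[...,1]-y)
    q=W[(r<rmax)&(r>rmin)&(abs(W[...,2]-z)<8)];c=np.linalg.lstsq(np.c_[q[:,:2]-[x,y],np.ones(len(q))],q[:,2],rcond=None)[0];print('plane slope(deg)',np.degrees(c[:2]).round(2),'z',c[2].round(2))
E
python3 - <<'E'
from lids import *
look("wrist10",508,173,135); tilt("wrist10",508,173,145)
go(508.2,173.4,150)
E
```

```text
tcp [507.8 173.3 252.2] [507.73477396 173.30280337 252.15228709]
disc top 18924 z 145.9 mean [506.5 179.5] encl [507.9 173.3] 70.0
collar top 1287 z 179.4 mean [506.4 178.6] encl [507.6 173.5] 20.8
spindle top 672 z 209.5 mean [508.2 175.2] encl [508.5 173.7] 9.0
plane slope(deg) [0.06 0.02] z 145.87
t 20.18 tcp [507.7 173.3 252.2] rot [3.141e+00 1.600e-03 2.030e-01] delta(m) [ 6.000e-04 -1.000e-04  1.022e-01] dr [0.0006 0.0016 0.    ] F [-0.2 -0.2  0. ] op 85.1
```

View pics/wrist10.png

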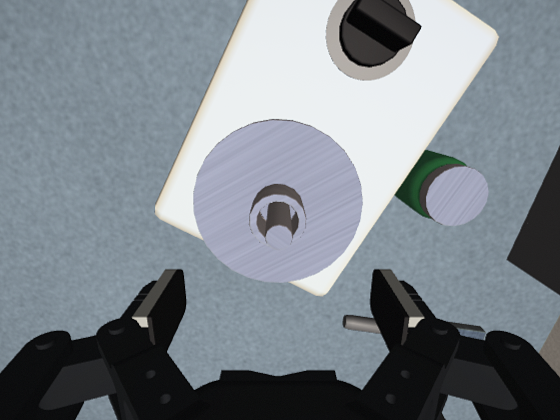

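Seated: the disc top is level (0.06°) and at the expected height, cover centre (507.9,173.4), spindle (508.4,173.6). Now the collar.

Emit:
{"api": "arm_command", "payload": {
  "targets": [
    {"jaw":1,"delta_pos":[0,0,0.015],"dr":[0,0,0]},
    {"jaw":1,"delta_pos":[0,0,0.035],"dr":[0,0,0]},
    {"jaw":1,"delta_pos":[0,0,0.055],"dr":[0,0,0]},
    {"jaw":1,"delta_pos":[0,0,0.07],"dr":[0,0,0]},
    {"jaw":1,"delta_pos":[0,0,0.085],"dr":[0,0,0]},
    {"jaw":1,"delta_pos":[0,0,0.092],"dr":[0,0,0]},
    {"jaw":1,"delta_pos":[0,0,0.092],"dr":[0,0,0]},
    {"jaw":1,"delta_pos":[0,0,0.092],"dr":[0,0,0]}
  ]
}}

```text
time_s: 20.85
ee_pos: [508.1, 173.3, 161.1]
tcp_rot: [3.141, 0.001, 0.203]
ft_force: [-0.1, -0.1, -0.3]
opening: 85.8
```

Emit:
{"api": "arm_command", "payload": {
  "targets": [
    {"jaw":1,"delta_pos":[0,0,0.003],"dr":[0,0,0]},
    {"jaw":1,"delta_pos":[0,0,0.006],"dr":[0,0,0]},
    {"jaw":1,"delta_pos":[0,0,0.009],"dr":[0,0,0]},
    {"jaw":1,"delta_pos":[0,0,0.01],"dr":[0,0,0]},
    {"jaw":1,"delta_pos":[0,0,0.01],"dr":[0,0,0]},
    {"jaw":1,"delta_pos":[0,0,0.01],"dr":[0,0,0]},
    {"jaw":1,"delta_pos":[0,0,0.01],"dr":[0,0,0]},
    {"jaw":1,"delta_pos":[0,0,0.01],"dr":[0,0,0]}
  ]
}}

```text
time_s: 21.52
ee_pos: [508.3, 173.5, 151.3]
tcp_rot: [-3.142, -0.0, 0.203]
ft_force: [0.1, -0.7, -0.0]
opening: 85.4
```

Run:
```python
from lids import *
go(507.7,173.3,150)
look("wrist11",508,173,135)
```

```text
t 21.52 tcp [508.3 173.5 151.3] rot [-3.1415e+00 -1.0000e-04  2.0300e-01] delta(m) [-0.0006  0.0001  0.0013] dr [-0.0001 -0.0001  0.    ] F [ 0.1 -0.7 -0. ] op 85.4
tcp [508.3 173.5 151.3] [508.32814232 173.50237199 151.35991294]
disc top 38620 z 145.8 mean [504.6 189. ] encl [507.8 173.4] 70.1
collar top 6122 z 179.1 mean [506.6 179.3] encl [507.3 179.9] 56.7
spindle top 6619 z 209.7 mean [507.  180.5] encl [506.3 184.8] 74.3
```

View pics/wrist11.png

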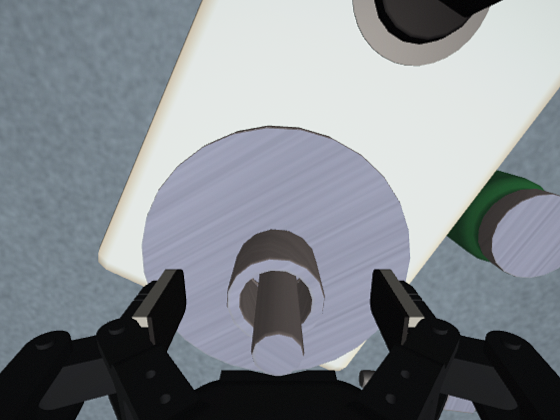

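Jaws straddle the collar (~(276,290) px), centred within about 0.5 mm. Close.

Emit:
{"api": "arm_command", "payload": {
  "targets": [
    {"jaw":1,"delta_pos":[-0.0004,0,0.001],"dr":[0,0,0]},
    {"jaw":-1,"delta_pos":[-0.0004,0,0.001],"dr":[0,0,0]},
    {"jaw":-1,"delta_pos":[-0.0004,0,0.001],"dr":[0,0,0]},
    {"jaw":-1,"delta_pos":[-0.0004,0,0.001],"dr":[0,0,0]},
    {"jaw":-1,"delta_pos":[-0.0004,0,0.001],"dr":[0,0,0]},
    {"jaw":-1,"delta_pos":[-0.0004,0,0.001],"dr":[0,0,0]},
    {"jaw":-1,"delta_pos":[-0.0004,0,0.001],"dr":[0,0,0]},
    {"jaw":-1,"delta_pos":[-0.0004,0,0.001],"dr":[0,0,0]}
  ]
}}

```text
time_s: 22.23
ee_pos: [508.1, 173.5, 150.6]
tcp_rot: [-3.141, -0.001, 0.203]
ft_force: [-0.8, 0.4, 6.9]
opening: 40.6
```

Run:
```python
from lids import *
go(507.7,173.3,150)
look("wrist12",508,173,135)
```

```text
t 22.23 tcp [508.1 173.5 150.6] rot [-3.1414e+00 -5.0000e-04  2.0300e-01] delta(m) [-0.0004  0.0001  0.0006] dr [-0.0002 -0.0005  0.    ] F [-0.8  0.4  6.9] op 40.6
tcp [508.1 173.5 150.6] [508.05668794 173.45605744 150.60610815]
disc top 34004 z 145.8 mean [503.7 196.1] encl [508.4 173.6] 69.9
collar top 5625 z 179.2 mean [507.  180.2] encl [507.2 179.5] 34.0
spindle top 13070 z 209.4 mean [507.4 177.8] encl [507.2 179.4] 56.7
```

View pics/wrist12.png

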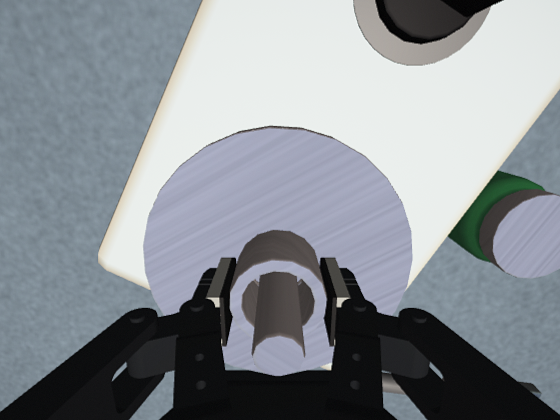

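Collar gripped, and the spindle stands free inside it. Lift straight up, slowly.

Emit:
{"api": "arm_command", "payload": {
  "targets": [
    {"jaw":-1,"delta_pos":[0,0,-0.0005],"dr":[0,0,0]},
    {"jaw":-1,"delta_pos":[0,0,-0.001],"dr":[0,0,0]},
    {"jaw":-1,"delta_pos":[0,0,-0.002],"dr":[0,0,0]},
    {"jaw":-1,"delta_pos":[0,0,-0.004],"dr":[0,0,0]},
    {"jaw":-1,"delta_pos":[0,0,-0.007],"dr":[0,0,0]},
    {"jaw":-1,"delta_pos":[0,0,-0.01],"dr":[0,0,0]},
    {"jaw":-1,"delta_pos":[0,0,-0.013],"dr":[0,0,0]},
    {"jaw":-1,"delta_pos":[0,0,-0.015],"dr":[0,0,0]}
  ]
}}

```text
time_s: 22.95
ee_pos: [508.1, 173.4, 165.8]
tcp_rot: [-3.141, -0.0, 0.203]
ft_force: [-0.3, 0.5, -0.7]
opening: 40.8
```

Run:
```python
from lids import *
go(508.05,173.4,250.6)
look("wrist13",508,173,150)
p,d=robot.capture("side"); b=(90,250,180,390); cv2.imwrite("pics/side13.png",cv2.resize(p[b[0]:b[1],b[2]:b[3],::-1],None,fx=3,fy=3))
```

```text
t 22.95 tcp [508.1 173.4 165.8] rot [-3.1415e+00 -5.0000e-04  2.0290e-01] delta(m) [ 0.      0.     -0.0848] dr [-0.0001 -0.0005  0.    ] F [-0.3  0.5 -0.7] op 40.8
tcp [508.1 173.4 165.8] [508.20137504 173.48098419 166.04789315]
disc top 35436 z 160.9 mean [504.3 192.9] encl [508.6 173.5] 70.0
collar top 5741 z 194.3 mean [507.  179.7] encl [507.1 179.5] 34.1
spindle top 10454 z 224.5 mean [507.2 178.1] encl [506.7 177.9] 56.7
```

View pics/wrist13.png

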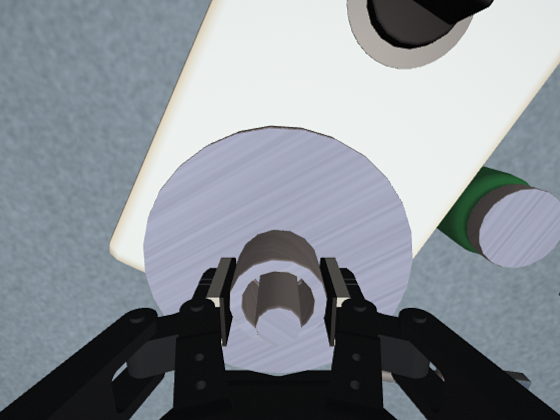

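View pics/side13.png

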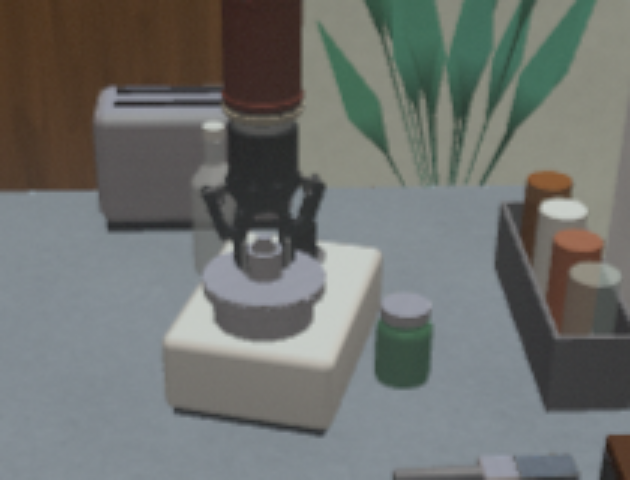

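The cover rises with the grip while the spindle stays behind. Continue another 85 mm.

Emit:
{"api": "arm_command", "payload": {
  "targets": [
    {"jaw":-1,"delta_pos":[0,0,-0.002],"dr":[0,0,0]},
    {"jaw":-1,"delta_pos":[0,0,-0.006],"dr":[0,0,0]},
    {"jaw":-1,"delta_pos":[0,0,-0.011],"dr":[0,0,0]},
    {"jaw":-1,"delta_pos":[0,0,-0.017],"dr":[0,0,0]},
    {"jaw":-1,"delta_pos":[0,0,-0.024],"dr":[0,0,0]},
    {"jaw":-1,"delta_pos":[0,0,-0.031],"dr":[0,0,0]},
    {"jaw":-1,"delta_pos":[0,0,-0.038],"dr":[0,0,0]},
    {"jaw":-1,"delta_pos":[0,0,-0.045],"dr":[0,0,0]}
  ]
}}

```text
time_s: 23.72
ee_pos: [507.9, 173.4, 211.2]
tcp_rot: [-3.141, -0.0, 0.203]
ft_force: [0.3, -0.3, -1.0]
opening: 40.8
```

Emit:
{"api": "arm_command", "payload": {
  "targets": [
    {"jaw":-1,"delta_pos":[0,0,-0.007],"dr":[0,0,0]},
    {"jaw":-1,"delta_pos":[0,0,-0.014],"dr":[0,0,0]},
    {"jaw":-1,"delta_pos":[0,0,-0.021],"dr":[0,0,0]},
    {"jaw":-1,"delta_pos":[0,0,-0.028],"dr":[0,0,0]},
    {"jaw":-1,"delta_pos":[0,0,-0.034],"dr":[0,0,0]},
    {"jaw":-1,"delta_pos":[0,0,-0.038],"dr":[0,0,0]},
    {"jaw":-1,"delta_pos":[0,0,-0.04],"dr":[0,0,0]},
    {"jaw":-1,"delta_pos":[0,0,-0.04],"dr":[0,0,0]}
  ]
}}

```text
time_s: 24.38
ee_pos: [508.0, 173.5, 250.6]
tcp_rot: [-3.141, -0.001, 0.203]
ft_force: [0.4, 0.6, -2.3]
opening: 40.6
```

Emit:
{"api": "arm_command", "payload": {
  "targets": [
    {"jaw":-1,"delta_pos":[0,0,0],"dr":[0,0,0]},
    {"jaw":-1,"delta_pos":[0,0,0],"dr":[0,0,0]},
    {"jaw":-1,"delta_pos":[0,0,0],"dr":[0,0,0]},
    {"jaw":-1,"delta_pos":[0,0,0],"dr":[0,0,0]},
    {"jaw":-1,"delta_pos":[0,0,0],"dr":[0,0,0]},
    {"jaw":-1,"delta_pos":[0,0,0],"dr":[0,0,0]},
    {"jaw":-1,"delta_pos":[0,0,0],"dr":[0,0,0]},
    {"jaw":-1,"delta_pos":[0,0,0],"dr":[0,0,0]}
  ]
}}

```text
time_s: 25.05
ee_pos: [507.9, 173.4, 250.2]
tcp_rot: [3.142, 0.0, 0.203]
ft_force: [-0.6, -0.1, -2.1]
opening: 40.7
```

Run:
```python
from lids import *
go(508.1,173.4,250.6)
look("wrist14",508,173,235); tilt("wrist14",508,173,245)
Y=None
for n,b in (("side",(90,250,180,390)),("scene",(150,310,240,440))):
    p,d=robot.capture(n); np.save(f"pics/{n}14_d.npy",d); cv2.imwrite(f"pics/{n}14.png",cv2.resize(p[b[0]:b[1],b[2]:b[3],::-1],None,fx=3,fy=3))
    W=cloud(n,d); r=np.hypot(W[...,0]-508,W[...,1]-172); q=W[(r<64)&(abs(W[...,2]-140)<7)]
    c=np.linalg.lstsq(np.c_[q[:,:2]-[508,172],np.ones(len(q))],q[:,2],rcond=None)[0]; print(n,'flange top',len(q),'slope',np.degrees(c[:2]).round(2),c[2].round(1),np.round(cv2.minEnclosingCircle(q[:,:2].astype(np.float32))[0],1))
    q=W[(r<72)&(abs(W[...,2]-244)<6)];c=np.linalg.lstsq(np.c_[q[:,:2]-[508,172],np.ones(len(q))],q[:,2],rcond=None)[0]; print(n,'cover top',len(q),'slope',np.degrees(c[:2]).round(2),c[2].round(1))
```

```text
t 25.05 tcp [507.9 173.4 250.2] rot [3.1415 0.     0.203 ] delta(m) [ 0.0002  0.     -0.0004] dr [0.0001 0.     0.    ] F [-0.6 -0.1 -2.1] op 40.7
tcp [507.9 173.4 250.2] [507.88086374 173.37044585 250.20831362]
disc top 35773 z 245.4 mean [504.3 192.5] encl [508.2 173.5] 69.9
collar top 5994 z 278.8 mean [507.6 176.2] encl [506.9 179.9] 34.1
spindle top 10595 z 309.1 mean [507.2 178. ] encl [506.9 179. ] 56.6
plane slope(deg) [0.05 0.03] z 245.37
side flange top 501 slope [-0.1   0.54] 139.1 [509.1 169.6]
side cover top 504 slope [-0.03  0.36] 242.8
scene flange top 499 slope [ 0.12 -0.05] 140.1 [510.6 173.5]
scene cover top 1036 slope [-0.15 -0.14] 243.7
```

View pics/side14.png

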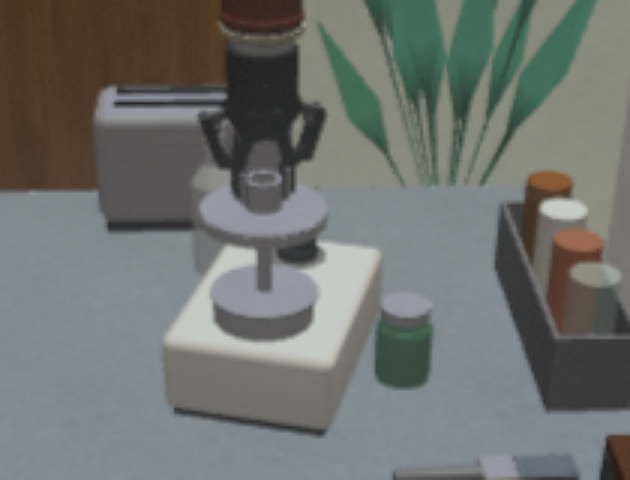

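View pics/scene14.png

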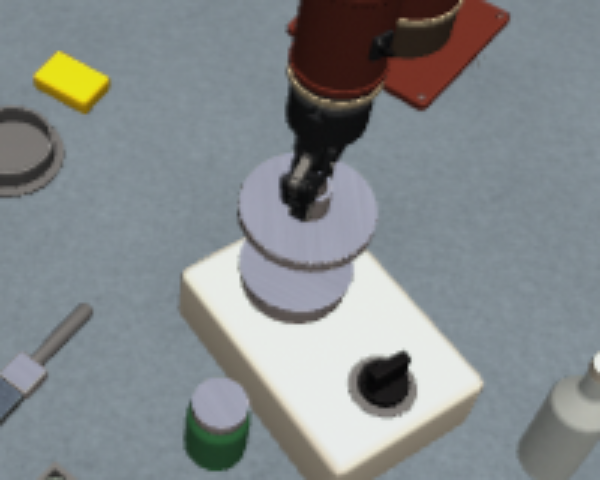

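View pics/wrist14.png

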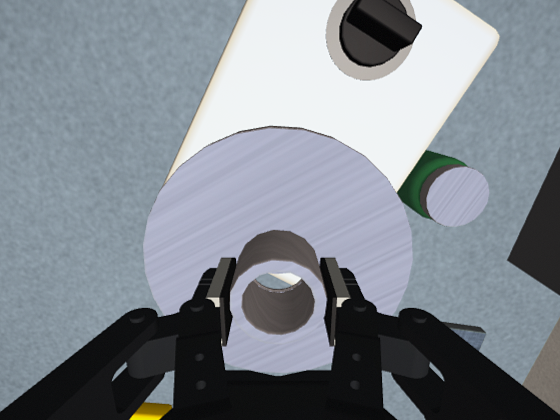

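The cover is held level, 99.5 mm above where it sat. The inner lid sits flat on the rim, its flange top at about 140 mm and level, and the knob is at rest. Handing in.

```bash
python3 -c "
from rig import robot
print(robot.hand_in())"
```

```text
the job is handed in; nothing more can be done
None
```

The job is done and handed in at about 25 s of the 72 s allowed.

- **Knob:** I turned it clockwise to the hard stop. Wrist torque rose from about 0.14 to 1.6 N·m there, against the spring's 0.17. After I let go it sprang back, and the bar measured 73.2° afterwards against 72.4–73.0° before.
- **Lids:** I carried both lids together by the spindle and set them down at first contact, about 10 N. After release the cover, still nested on the inner lid, lay level to 0.06° and at the expected height.
- **Cover:** I lifted it by the collar, straight up by about 99.5 mm. It is held still over the mouth and level to 0.05° (wrist camera).
- **Inner lid:** After the lift its flange top measured 139–140 mm against 140 expected, and level to about 0.1° from the scene camera.

Three readings disagreed slightly, none by enough to matter:
- The side camera showed a 0.4–0.5° slope on both lids; it sees them from far off with few points.
- The three cameras differed by up to 4 mm on where the mouth is, so I used the wrist camera.
- The gripper opening read 1–2 mm below the true diameters.

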